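# Set and lock the red air regulator

## Robot

A 6-joint arm with a two-finger parallel gripper is mounted at the origin on a cart in front of the work surface, level with it; the furniture and walls round the work are solid. World frame = base frame: x ahead of the robot, y to its left, z up, the work surface at z = 0. Lengths are in mm, angles in rad, forces in N, time in s.
With the tool pointing down it reaches from about 350 to 850 mm from the base axis. Payload 8.1 kg.
Tool frame: the origin (TCP) lies on the centre line of the jaws, within the pads' length; the fingertips stand tips_ahead ahead of it and the grasp point (between the pads) lies 5 mm behind it (tips_ahead is the distance from the TCP to the fingertips, in mm); z points along the fingers, y is the line along which they close (so a half turn about z gives the same grasp; the last joint's range is limited). The gripper opens to 85 mm and grips with 20 to 120 N. Pads are 22 mm wide; open, the fingers measure 114 mm over their backs; the gripper's body (76 mm by 85 mm) begins 54 mm behind the grasp point. The pads swing forward as they close: fully open they stand 13 mm farther back than shut.
Start: joints at [-1.263, 0.13, 1.488, -0, 1.523, -0.085], TCP at [229.686, -554.301, 245.292] pointing down, gripper open.
Joint ranges: [-2.96, 2.96], [-0.89, 2.26], [0.02, 2.5], [-1.34, 4.48], [0, 2.73], [-2.66, 2.66]. Speed limits (rad/s): [2.39, 2.39, 2.79, 3.14, 3.14, 3.14].

## Interface

Orientations are given as a unit quaternion [x, y, z, w].
In Python, from plant import observe, read_camera, close_job, tips_ahead gives the robot as it stands.
- The arm moves only by the tool carry_out, never from a script. Its argument "steps" is a list of rows, each an object with "dp": the shift along the tool's x, y, z in m, a list of three; "spin": the turn about the tool's z in rad. In form: [{"dp": [x, y, z], "spin": spin}, ...]. A call has 1 to 20 rows; each row is the pose to reach, as a shift and turn from the pose commanded when the call began, along the tool's axes at that moment; what a row does not reach only later rows make up. A row lasts 1/10 s, in which the tool goes at most 50 mm and 8.59 degrees, less where a joint would pass 70% of its speed; a pose out of reach is approached as far as the arm can. A call with a gripper value outside its range is refused whole. "hand" is the closure, from 0 (fully open) to 1 (shut), set as the call begins (left out, the last holds). The fingers move at their own pace and stop on an object; the grip force is fixed at half the most. Time passes only in rows, so rows that repeat a pose let the fingers close. It gives the time, the measured TCP pose, the force, the opening and the grip force at its end, in the units of the state.
- observe(): the state, without advancing time (a new reading comes with each control period).
- read_camera(name): name is "side" or "top" or "wrist"; returns a dict with "image" (480x640x3 uint8, blue, green, red), "fx", "fy", "cx", "cy" (pixels), "pose" (4x4, takes a point from camera to world coordinates). Camera axes: x right, y up, looking along -z (the intrinsics and any distortion apply to the point x, -y, -z); pixel columns grow to the right and rows downward; lengths in mm; the calibration is good to about 2 mm. A picture is of the moment at which its call begins. There is no depth.
- close_job(): hands the job in; it is judged then, once.
The state is a dict: "time_s": time; "joint_positions": joint angles; "joint_vel": joint speeds; "tau": joint torques, N m; "eef_pos": TCP position; "ee_rot": TCP orientation; "contact_force": force on the tool from outside, world axes, zero at the start; "wrist_torque": the same for the moment, N m; "finger_gap": finger opening in mm; "grip_force": force on a finger pad.
Only numpy, scipy, OpenCV 4.12 (cv2) and the standard library are available. Lean on these libraries where they do the work, as an engineer would, in place of code of your own. Each camera call takes 0.05 s, during which the arm holds its last target. There are 200 camera calls.

## Task

Set the air for the cream depositor on the regulator with the red knob: turn the knob until its white pointer line stands at the green mark on the dial, then pull the knob straight up as far as it goes so that it locks out, and let go. Leave the regulator with the blue knob as it is.

Things in the scene. Friction and masses are not known exactly. Their poses are not given: they have to be found in the camera images.
- red_grip (a point): Centre of the red air regulator's round fluted knob (42 mm across, 40 high; grip its side from any direction), on its upright axis, 16 mm below its top. Turns and rises with it: z up, -x along the white pointer line on top, which runs from middle to rim. Pushed in, its underside is 1.5 mm above a fixed white dial plate, 88 mm across, 52 mm above the worktop. Regulator fixed, left or right varies.
- red_turn (a joint): Turn of the red knob, rad: 0 with its pointer line at the green mark (bar 18 x 8 mm on the rim of the white dial plate, above the round gauge); grows clockwise seen from above; stops at -1.5 and 1.5. Starts between -1.2 and -0.6, so turn it clockwise by that much. Turns easily (0.04 N m) and stays where it is left.
- red_pull (a joint): How far the red knob is pulled up, m: 0 pushed in, 0.014 fully out. A slot inside lets it out only with the pointer within about 12 degrees of the green mark (elsewhere it stops after about 1.5 mm); once out it cannot turn away from the mark. Pulling takes about 5 N; it stays where it is left. Out, a yellow band shows beneath it.
- blue_pointer (a point): Rim end of the white pointer line on top of the blue knob of the other regulator (fixed, same size and make as the red one): 21 mm from the knob's axis, at the height of its top. To be left as it is.
There are look-alikes about, which are no part of the job. What is shaped like the part that bears red_grip but turquoise is not meant.

How it is judged:
By the outcome, as a careful person would: the job done as asked, in the order asked, and still so for the second after the job is handed in, with the robot touching nothing.
It also fails if it takes over 32 s, if anything falls off the work surface, if the arm or the gripper's body presses on something with over 40 N, if the wrist force passes 120 N, or if a joint passes its speed limit or range.

## Working session

There is one attempt and no reset: what is moved stays moved. The work goes in short steps, Python scripts to look and compute and a tool call to move; the robot and the scene stay as the last step left them, time stands still between calls to the robot, and variables do not carry over. Pictures are saved under pics/ and viewed, at most 10 in all, crops included, and the job is handed in when it is done.

Besides the shell and the picture viewer there is one more tool, called as a command line: name --argument value ..., lists and objects as JSON in quotes. carry_out: Moves the arm, as the interface text tells. Its arguments: {"type":"object","properties":{"steps":{"type":"array"},"hand":{"type":"number"}},"required":["steps"]}

```bash
mkdir -p pics; python3 - <<'E'
from plant import *
import cv2,numpy as np
for n in("top","side"):
    c=read_camera(n);cv2.imwrite(f"pics/{n}0.png",c["image"]);print(n,c["fx"],c["fy"],c["cx"],c["cy"],[k for k in c]);print(np.round(c["pose"],3).tolist())
print(tips_ahead);s=observe();print(s["time_s"],s["eef_pos"],s["ee_rot"],s["finger_gap"])
E
```

```text
top 457.19492016430894 457.19492016430894 319.5138366333188 239.05837635458587 ['image', 'fx', 'fy', 'cx', 'cy', 'pose']
[[0.02, 0.993, -0.119, 354.771], [-1.0, 0.021, 0.012, 46.855], [0.014, 0.118, 0.993, 923.472], [0.0, 0.0, 0.0, 1.0]]
side 469.3733450921139 469.3733450921139 317.727569893053 237.5026354603103 ['image', 'fx', 'fy', 'cx', 'cy', 'pose']
[[-0.984, 0.068, -0.163, 303.498], [-0.176, -0.443, 0.879, 837.138], [-0.013, 0.894, 0.448, 472.975], [0.0, 0.0, 0.0, 1.0]]
14.0
0.1 [ 229.54886639 -553.82712633  244.33086336] [ 9.80772678e-01  1.95151756e-01 -9.75762061e-05 -8.58660339e-04] 85.45767490487871
```

View pics/top0.png

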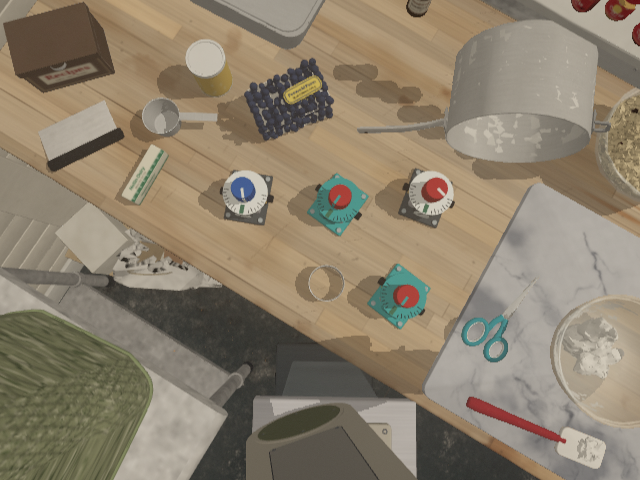

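View pics/side0.png

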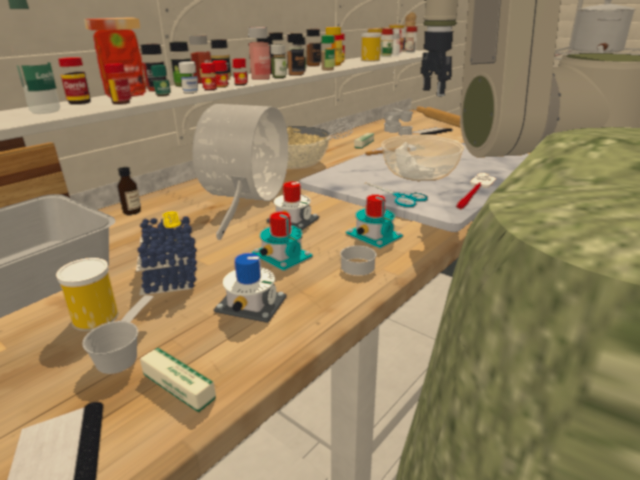

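The target is the white-dial regulator with the red knob, at about (434,189) in the top view. The ones on turquoise bases are look-alikes. The pot stands just beyond it.

```bash
cat > h.py <<'E'
import cv2,numpy as np
from plant import *
def ray(c,u,v,z):
    d=c["pose"][:3,:3]@np.array([(u-c["cx"])/c["fx"],-(v-c["cy"])/c["fy"],-1]);o=c["pose"][:3,3]
    return o+d*(z-o[2])/d[2]
def proj(c,p):
    q=c["pose"][:3,:3].T@(np.array(p)-c["pose"][:3,3]);return c["cx"]+c["fx"]*q[0]/-q[2],c["cy"]-c["fy"]*q[1]/-q[2]
E
python3 - <<'E'
from h import *
a=cv2.imread("pics/top0.png")[150:230,390:470];b=cv2.imread("pics/side0.png")[165:235,250:330]
cv2.imwrite("pics/crop.png",np.hstack([cv2.resize(a,(400,400),interpolation=2),cv2.resize(b,(400,350),interpolation=2)[:350].copy() if 0 else cv2.copyMakeBorder(cv2.resize(b,(400,350),interpolation=2),0,50,0,0,0)]))
E
```

```text
(no output)
```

View pics/crop.png

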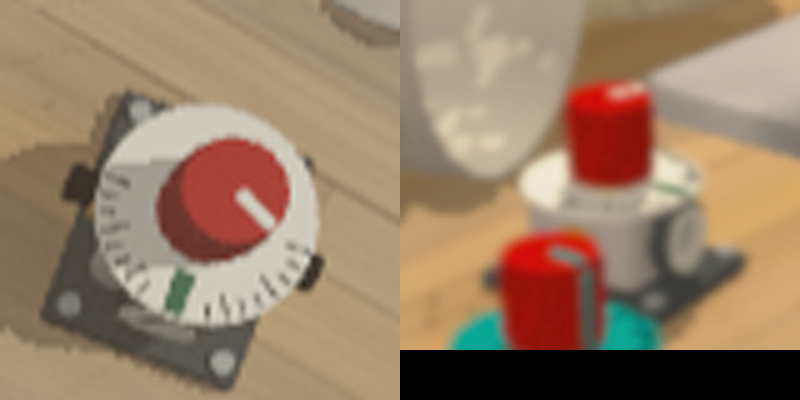

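The crop shows the knob top centred at about px (437,188), the pointer end at (444.6,195.3), the dial plate centre at (431.4,193), and the green bar at (425.8,208.2).

```bash
python3 - <<'E'
from h import *
from scipy.spatial.transform import Rotation as R
c=read_camera("top");d=read_camera("side")
k=ray(c,437,188.4,93.5);pl=ray(c,431.4,193,52);g=ray(c,425.8,208.2,52)
pe=ray(c,444.6,195.3,93.5)
A=lambda v:np.degrees(np.arctan2(v[1],v[0]))
print(k,pl,g,np.linalg.norm(g-pl));print("green",A(g-pl),"ptr",A(pe-k))
print("side proj",proj(d,[*pl[:2],93.5]),"seen ~(372*)")
s=observe();M=R.from_quat(s["ee_rot"]).as_matrix();print(M.round(3),s["joint_positions"])
t=np.array([*pl[:2],200]);print(M.T@(t-s["eef_pos"]))
E
```

```text
[ 553.54737528 -179.7227779    93.5       ] [ 554.07210316 -179.99365906   52.        ] [ 523.71721362 -168.80352439   52.        ] 32.35179180159213
green 159.7639160604205 ptr -132.28486422423808
side proj (np.float64(291.24356416099005), np.float64(183.21609607809253)) seen ~(372*)
[[ 0.924  0.383 -0.   ]
 [ 0.383 -0.924  0.001]
 [ 0.    -0.001 -1.   ]] [-1.26340038e+00  1.30894902e-01  1.48891650e+00  1.55732571e-05
  1.52299501e+00 -8.53919574e-02]
[ 442.91419406 -221.23741089   44.92269219]
```

```bash
python3 - <<'E'
from h import *
c=read_camera("top")
for p in[(445,123),(447,150),(475,157),(520,160),(400,130),(358,130)]:
    print(p,[ray(c,*p,z)[:2].round().tolist() for z in(0,80,160,240)])
E
```

```text
(445, 123) [[717.0, -224.0], [686.0, -200.0], [654.0, -177.0], [623.0, -153.0]]
(447, 150) [[658.0, -227.0], [632.0, -203.0], [606.0, -180.0], [580.0, -156.0]]
(475, 157) [[645.0, -286.0], [620.0, -257.0], [595.0, -228.0], [569.0, -199.0]]
(520, 160) [[641.0, -380.0], [616.0, -343.0], [591.0, -306.0], [566.0, -269.0]]
(400, 130) [[699.0, -129.0], [669.0, -113.0], [640.0, -98.0], [610.0, -83.0]]
(358, 130) [[697.0, -40.0], [667.0, -33.0], [638.0, -25.0], [608.0, -18.0]]
```

carry_out --steps '[{"dp": [0.044, -0.022, 0], "spin": 0}, {"dp": [0.088, -0.044, 0], "spin": 0}, {"dp": [0.132, -0.066, 0], "spin": 0}, {"dp": [0.176, -0.088, 0], "spin": 0}, {"dp": [0.22, -0.11, 0], "spin": 0}, {"dp": [0.264, -0.132, 0], "spin": 0}, {"dp": [0.308, -0.154, 0], "spin": 0}, {"dp": [0.352, -0.176, 0.01], "spin": 0}, {"dp": [0.396, -0.198, 0.02], "spin": 0}, {"dp": [0.442, -0.221, 0.03], "spin": 0}, {"dp": [0.443, -0.221, 0.04], "spin": 0}, {"dp": [0.443, -0.221, 0.045], "spin": 0}, {"dp": [0.443, -0.221, 0.045], "spin": 0}]'

```text
time_s: 1.55
eef_pos: [553.3, -180.9, 199.1]
ee_rot: [0.981, 0.195, -0.001, -0.0]
contact_force: [-0.9, -0.4, -0.0]
finger_gap: 85.2
grip_force: 0.0
```

```bash
python3 - <<'E'
from h import *
from scipy.spatial.transform import Rotation as R
c=read_camera("wrist");s=observe();print(s["time_s"],s["eef_pos"],s["contact_force"],s["joint_positions"])
t=read_camera("top")
cv2.imwrite("pics/w1.png",np.hstack([c["image"],t["image"]])[:, :] if 0 else c["image"])
for z in(52,93.5):print(z,proj(c,[554,-180,z]))
np.save("w1.npy",{k:c[k] for k in c if k!="image"},allow_pickle=True)
E
```

```text
1.6 [ 553.48626507 -181.4594326   199.94764143] [ 0.24037168 -0.44298269 -0.24153162] [-4.04562322e-01  1.09179031e-01  1.59427225e+00 -4.30680802e-04
  1.43921593e+00  7.74586325e-01]
52 (np.float64(314.1701386753653), np.float64(232.9748230927174))
93.5 (np.float64(314.13156503942923), np.float64(250.49112736774956))
```

View pics/w1.png

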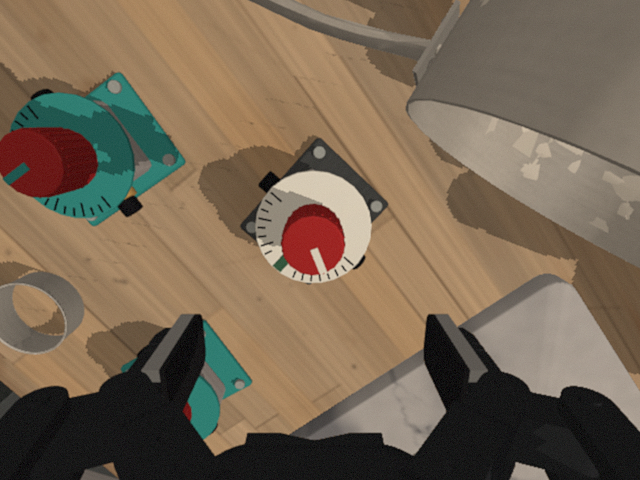

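The wrist view shows the knob top near (313,242) and its pointer to (323,273). The pot rim corner is at (408,103). I'll refine from an enlarged crop and check the clearance to the pot.

```bash
python3 - <<'E'
from h import *
w=np.load("w1.npy",allow_pickle=True).item();im=cv2.imread("pics/w1.png")
cv2.imwrite("pics/w1c.png",cv2.resize(im[160:290,240:390],None,fx=4.6,fy=4.6,interpolation=2))
t=read_camera("top")
print(np.round(w["pose"],2).tolist(),w["fx"])
for z in(0,50,100,150,200):
    p=ray(w,408,106,z);print(z,p.round(),np.round(proj(t,p)))
E
```

```text
[[0.38, 0.88, 0.28, 626.15], [-0.92, 0.37, 0.12, -150.27], [-0.0, -0.3, 0.95, 326.35], [0.0, 0.0, 0.0, 1.0]] 378.65919921448085
0 [ 668. -215.    0.] [441. 145.]
50 [ 662. -205.   50.] [443. 140.]
100 [ 655. -195.  100.] [446. 135.]
150 [ 649. -185.  150.] [448. 128.]
200 [ 642. -175.  200.] [451. 121.]
```

View pics/w1c.png

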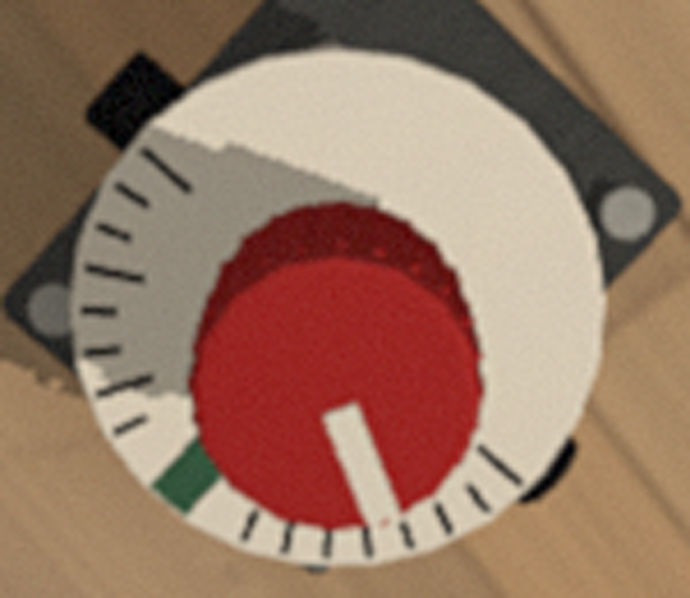

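```bash
python3 - <<'E'
from h import *
w=np.load("w1.npy",allow_pickle=True).item()
f=lambda x,y,z:ray(w,240+x/4.6,160+y/4.6,z)
k=f(337,393,93.5);pl=f(336.5,306,52);a,b=f(387,522,93.5),f(341,405,93.5);g=f(187,477,52);tg=f(170,500,52)
A=lambda v:np.degrees(np.arctan2(v[1],v[0]))
print(k,pl,np.linalg.norm(tg-pl),"ptr",A(a-b),A(a-k),"green",A(g-pl),A(tg-pl))
E
```

```text
[ 556.96516647 -178.16214301   93.5       ] [ 558.34666614 -177.37265859   52.        ] 43.993158292759134 ptr -136.99593886533768 -137.25661058702127 green 162.26780760923378 162.78901020472864
```

carry_out --steps '[{"dp": [0.003, -0.001, 0], "spin": -0.149}, {"dp": [0.003, -0.001, 0], "spin": -0.298}, {"dp": [0.003, -0.001, 0], "spin": -0.447}, {"dp": [0.003, -0.001, 0], "spin": -0.596}, {"dp": [0.003, -0.001, 0], "spin": -0.745}, {"dp": [0.003, -0.001, 0], "spin": -0.894}, {"dp": [0.003, -0.001, 0], "spin": -1.043}, {"dp": [0.003, -0.001, 0], "spin": -1.192}, {"dp": [0.003, -0.001, 0], "spin": -1.341}, {"dp": [0.003, -0.001, 0], "spin": -1.49}, {"dp": [0.003, -0.001, 0], "spin": -1.639}, {"dp": [0.003, -0.001, 0], "spin": -1.788}, {"dp": [0.003, -0.001, 0], "spin": -1.937}, {"dp": [0.003, -0.001, 0], "spin": -2.086}, {"dp": [0.003, -0.001, 0], "spin": -2.235}, {"dp": [0.003, -0.001, 0], "spin": -2.384}, {"dp": [0.003, -0.001, 0], "spin": -2.533}, {"dp": [0.003, -0.001, 0], "spin": -2.682}, {"dp": [0.003, -0.001, 0], "spin": -2.8}, {"dp": [0.003, -0.001, 0], "spin": -2.8}]'

```text
time_s: 3.7
eef_pos: [556.6, -179.7, 201.2]
ee_rot: [-0.026, 1.0, -0.0, 0.001]
contact_force: [-0.3, -0.1, 0.8]
finger_gap: 85.4
grip_force: 0.0
```

carry_out --steps '[{"dp": [0, 0, 0.03], "spin": 0}, {"dp": [0, 0, 0.06], "spin": 0}, {"dp": [0, 0, 0.08], "spin": 0}, {"dp": [0, 0, 0.095], "spin": 0}, {"dp": [0, 0, 0.095], "spin": 0}]'

```text
time_s: 4.2
eef_pos: [555.2, -178.4, 103.1]
ee_rot: [-0.024, 1.0, 0.001, -0.002]
contact_force: [-0.0, -1.3, -0.4]
finger_gap: 85.7
grip_force: 0.0
```

```bash
python3 - <<'E'
from h import *
from scipy.spatial.transform import Rotation as R
c=read_camera("wrist");s=observe();print(s["time_s"],s["eef_pos"],s["contact_force"],s["joint_positions"])
cv2.imwrite("pics/w2.png",c["image"]);print(R.from_quat(s["ee_rot"]).as_matrix().round(3))
for z in(52,93.5):print(z,proj(c,[556,-179,z]))
np.save("w2.npy",{k:c[k] for k in c if k!="image"},allow_pickle=True)
E
```

```text
4.25 [ 556.12992196 -178.69446858  104.8375982 ] [ 0.36916046 -0.02586984  0.18501741] [-3.98662347e-01  1.98447113e-01  1.67613149e+00  1.11316547e-06
  1.26848470e+00 -2.01843714e+00]
[[-0.999 -0.049 -0.001]
 [-0.049  0.999  0.001]
 [ 0.001  0.001 -1.   ]]
52 (np.float64(310.78343845230756), np.float64(283.3358684721591))
93.5 (np.float64(310.08891756626906), np.float64(323.79292616411396))
```

View pics/w2.png

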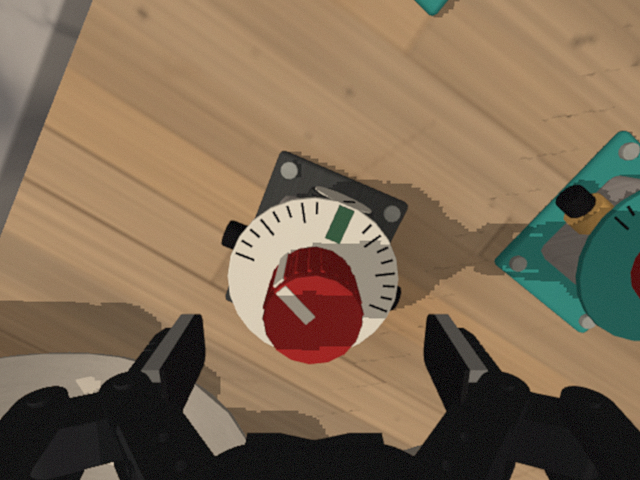

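The knob is centred between the jaws, at px 313.5 against a pad mid-line of 314.5. The pointer runs (309,320)→(281,290) and the green bar (333,242)→(347,207).

```bash
python3 - <<'E'
from h import *
w=np.load("w2.npy",allow_pickle=True).item()
A=lambda v:np.degrees(np.arctan2(v[1],v[0]))%360
f=lambda x,y,z:ray(w,x,y,z)
p=A(f(281,290,93.5)-f(309,320,93.5));g=A(f(347,207,52)-f(333,242,52));g2=A(f(340,224,52)-f(313.5,276,52));print(p,g,g2,p-g,p-g2, f(313.5,319,93.5),f(313.5,276,52))
E
```

```text
222.4846853389771 162.5974573440214 157.41095659920381 59.88722799495571 65.07372873977329 [ 553.7585136  -177.71866653   93.5       ] [ 551.9018565  -177.80655379   52.        ]
```

carry_out --steps '[{"dp": [0, 0, 0.015], "spin": 0}, {"dp": [0, 0, 0.027], "spin": 0}, {"dp": [0, 0, 0.029], "spin": 0}, {"dp": [0, 0, 0.029], "spin": 0}]'

```text
time_s: 4.65
eef_pos: [556.2, -178.2, 75.5]
ee_rot: [-0.026, 1.0, 0.0, -0.001]
contact_force: [-0.3, -0.2, -1.1]
finger_gap: 85.1
grip_force: 0.0
```

carry_out --hand 1 --steps '[{"dp": [0, 0, 0], "spin": 0}, {"dp": [0, 0, 0], "spin": 0}, {"dp": [0, 0, 0], "spin": 0}, {"dp": [0, 0, 0], "spin": 0}, {"dp": [0, 0, 0], "spin": 0}, {"dp": [0, 0, 0], "spin": 0}, {"dp": [0, 0, 0], "spin": 0}, {"dp": [0, 0, 0], "spin": 0}]'

```text
time_s: 5.45
eef_pos: [557.2, -178.9, 77.2]
ee_rot: [-0.026, 1.0, -0.0, 0.001]
contact_force: [-2.8, -0.8, 5.4]
finger_gap: 40.2
grip_force: 60.4
```

Gripped. Next I turn it about 61.5° (1.07 rad) clockwise.

carry_out --steps '[{"dp": [0, 0, 0], "spin": 0.1}, {"dp": [0, 0, 0], "spin": 0.2}, {"dp": [0, 0, 0], "spin": 0.3}, {"dp": [0, 0, 0], "spin": 0.4}, {"dp": [0, 0, 0], "spin": 0.5}, {"dp": [0, 0, 0], "spin": 0.6}, {"dp": [0, 0, 0], "spin": 0.7}, {"dp": [0, 0, 0], "spin": 0.8}, {"dp": [0, 0, 0], "spin": 0.9}, {"dp": [0, 0, 0], "spin": 1.0}, {"dp": [0, 0, 0], "spin": 1.07}, {"dp": [0, 0, 0], "spin": 1.07}, {"dp": [0, 0, 0], "spin": 1.07}]'

```text
time_s: 6.75
eef_pos: [556.2, -180.8, 77.2]
ee_rot: [0.488, 0.873, -0.002, 0.001]
contact_force: [-6.7, -9.0, 7.2]
finger_gap: 40.5
grip_force: 60.6
```

```bash
python3 - <<'E'
from h import *
c=read_camera("wrist");s=observe();print(s["time_s"],s["eef_pos"],s["contact_force"],s["wrist_torque"],s["finger_gap"])
np.save("w3.npy",{k:c[k] for k in c if k!="image"},allow_pickle=True);cv2.imwrite("pics/w3f.png",c["image"])
cv2.imwrite("pics/w3.png",cv2.resize(c["image"][180:400,190:450],None,fx=2.7,fy=2.7,interpolation=2))
E
```

```text
6.8 [ 556.2248572  -180.80056747   77.16433994] [-6.82649303 -8.96877845  7.12299799] [-1.55088277  1.24044561  0.01756576] 40.76728934377011
```

View pics/w3.png

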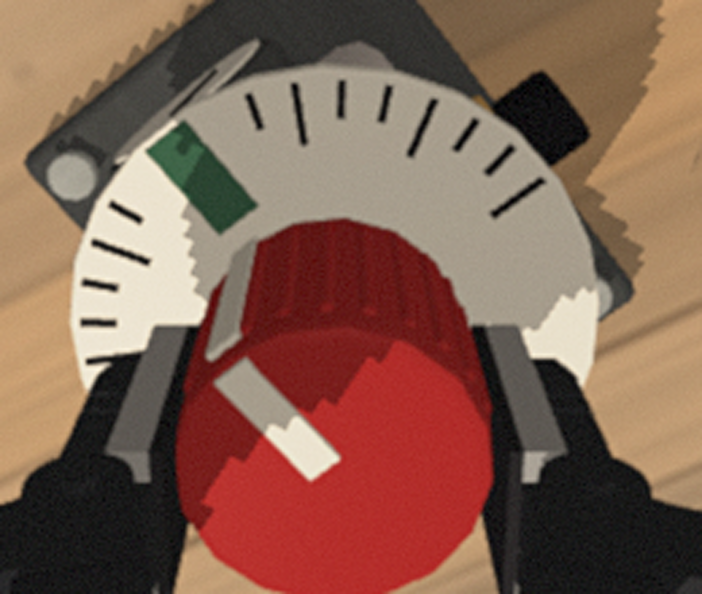

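The pointer runs (325,469)→(231,370) in the crop and the green bar (238,220)→(168,137). They are nearly parallel.

```bash
python3 - <<'E'
from h import *
w=np.load("w3.npy",allow_pickle=True).item()
A=lambda v:np.degrees(np.arctan2(v[1],v[0]))%360
f=lambda x,y,z:ray(w,190+x/2.7,180+y/2.7,z)
k=f(334,462,93.5)
p=A(f(231,370,93.5)-f(325,469,93.5));g=A(f(168,137,52)-f(238,220,52))
# ellipse-free plate centre: fit circle through rim points
P=np.array([f(*q,52)[:2] for q in[(72,300),(85,240),(335,67),(440,88),(545,180),(596,275),(597,330),(250,82)]])
c=np.linalg.lstsq(np.c_[2*P,np.ones(len(P))],(P**2).sum(1),rcond=None)[0];print("plate",c[:2],np.sqrt(c[2]+c[0]**2+c[1]**2))
pc=np.array([*c[:2],52])
print("ptr",p,"knob-centre ptr",A(f(231,370,93.5)-k),"green",g,A(f(203,178,52)-pc),"k",k)
E
```

```text
plate [ 555.65898532 -177.45158295] 42.92183000268544
ptr 160.89964224149688 knob-centre ptr 165.75136736164504 green 158.95039956085742 160.27551171804583 k [ 554.82516518 -175.92763467   93.5       ]
```

carry_out --steps '[{"dp": [-0.001, -0.001, 0], "spin": 0.02}, {"dp": [-0.0015, -0.0015, 0], "spin": 0.035}, {"dp": [-0.0015, -0.0015, 0], "spin": 0.035}, {"dp": [-0.0015, -0.0015, -0.002], "spin": 0.035}, {"dp": [-0.0015, -0.0015, -0.004], "spin": 0.035}, {"dp": [-0.0015, -0.0015, -0.006], "spin": 0.035}, {"dp": [-0.0015, -0.0015, -0.008], "spin": 0.035}, {"dp": [-0.0015, -0.0015, -0.01], "spin": 0.035}, {"dp": [-0.0015, -0.0015, -0.012], "spin": 0.035}, {"dp": [-0.0015, -0.0015, -0.014], "spin": 0.035}, {"dp": [-0.0015, -0.0015, -0.015], "spin": 0.035}, {"dp": [-0.0015, -0.0015, -0.015], "spin": 0.035}]'

```text
time_s: 8.0
eef_pos: [556.0, -180.9, 91.2]
ee_rot: [0.503, 0.864, -0.0, -0.0]
contact_force: [-0.4, -5.1, -3.1]
finger_gap: 40.5
grip_force: 61.0
```

Raised 14 mm with little force. I'll pull on until it reaches the stop.

carry_out --steps '[{"dp": [0, 0, -0.001], "spin": 0}, {"dp": [0, 0, -0.002], "spin": 0}, {"dp": [0, 0, -0.003], "spin": 0}, {"dp": [0, 0, -0.004], "spin": 0}, {"dp": [0, 0, -0.004], "spin": 0}]'

```text
time_s: 8.5
eef_pos: [555.7, -180.7, 91.7]
ee_rot: [0.503, 0.864, -0.0, -0.001]
contact_force: [12.6, -9.6, -29.4]
finger_gap: 40.3
grip_force: 64.9
```

```bash
python3 - <<'E'
from h import *
c=read_camera("wrist");s=observe();print(s["time_s"],s["eef_pos"],s["contact_force"],s["wrist_torque"],s["finger_gap"])
np.save("w4.npy",{k:c[k] for k in c if k!="image"},allow_pickle=True)
cv2.imwrite("pics/w4.png",cv2.resize(c["image"][180:400,190:450],None,fx=2.7,fy=2.7,interpolation=2))
E
```

```text
8.55 [ 555.65630668 -180.67377596   91.6965989 ] [ 13.19674415  -9.16898891 -29.54551295] [-1.65385425 -2.30191295  0.02139591] 40.446829240422346
```

View pics/w4.png

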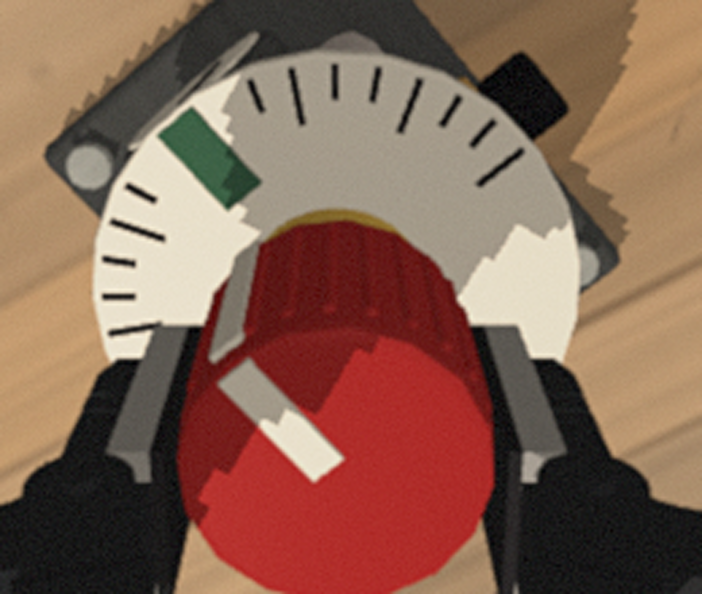

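The yellow band shows and the upward pull meets a hard stop at 29 N. I'll relax the load, open and retreat.

carry_out --steps '[{"dp": [0, 0, 0.001], "spin": 0}, {"dp": [0, 0, 0.0025], "spin": 0}, {"dp": [0, 0, 0.0025], "spin": 0}]'

```text
time_s: 8.85
eef_pos: [555.9, -180.8, 91.4]
ee_rot: [0.503, 0.864, -0.0, -0.0]
contact_force: [4.2, -6.4, -11.4]
finger_gap: 40.4
grip_force: 67.0
```

carry_out --hand 0 --steps '[{"dp": [0, 0, 0], "spin": 0}, {"dp": [0, 0, 0], "spin": 0}, {"dp": [0, 0, 0], "spin": 0}, {"dp": [0, 0, 0], "spin": 0}, {"dp": [0, 0, 0], "spin": 0}, {"dp": [0, 0, 0], "spin": 0}, {"dp": [0, 0, 0], "spin": 0}, {"dp": [0, 0, -0.02], "spin": 0}, {"dp": [0, 0, -0.05], "spin": 0}, {"dp": [0, 0, -0.09], "spin": 0}, {"dp": [0, 0, -0.12], "spin": 0}, {"dp": [0, 0, -0.12], "spin": 0}]'

```text
time_s: 10.05
eef_pos: [559.0, -181.7, 219.1]
ee_rot: [0.503, 0.864, 0.001, 0.005]
contact_force: [0.4, 0.7, 0.8]
finger_gap: 85.6
grip_force: 0.0
```

```bash
python3 - <<'E'
from h import *
c=read_camera("wrist");s=observe();print(s["time_s"],s["eef_pos"],s["contact_force"],s["finger_gap"])
d=read_camera("side")
np.save("w5.npy",{k:c[k] for k in c if k!="image"},allow_pickle=True)
a=cv2.resize(c["image"][160:290,240:390],(461,400),interpolation=2)
b=cv2.resize(d["image"][165:245,260:326],(330,400),interpolation=2)
cv2.imwrite("pics/w5.png",np.hstack([a,b]))
E
```

```text
10.1 [ 557.9322549  -181.24391612  216.15633199] [ 0.29473156 -0.32901779 -0.99097086] 85.48207314695767
```

View pics/w5.png

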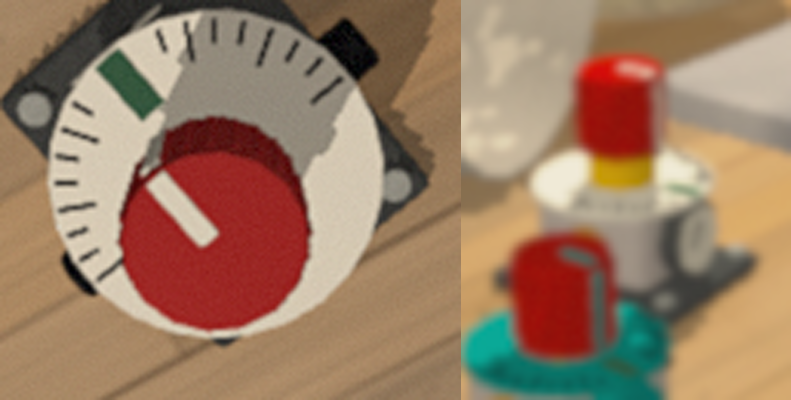

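The yellow band is fully visible and the knob is out. I'll check the pointer angle before handing in.

```bash
python3 - <<'E'
from h import *
w=np.load("w5.npy",allow_pickle=True).item()
A=lambda v:np.degrees(np.arctan2(v[1],v[0]))%360
f=lambda x,y,z:ray(w,240+x/3.073,160+y/3.077,z)
print(A(f(154,180,107.5)-f(210,240,107.5)),A(f(154,180,107.5)-f(215.5,240,107.5)),A(f(110,58,52)-f(150,112,52)),A(f(130,85,52)-f(216.5,173,52)))
E
```

```text
161.2264877702294 163.9547374086512 155.1282461937569 163.30266261531906
```

```bash
python3 -c "
from plant import *
print(close_job())"
```

```text
the job is handed in; nothing more can be done
None
```

The red knob now points at the green mark (within about 1° measured from the knob's centre; a rougher reading of the line itself gave about 6°), is pulled fully out with its yellow band showing, and has been released. I never went near the blue regulator, and the job was handed in at about 10 s; no verdict came back.

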